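Fetch the cover-glass carton from the slide-lid box

ROBOT

A 7-joint arm with a two-finger parallel gripper is mounted at the origin on the work surface; the furniture and walls round the work are solid. World frame = base frame: x ahead of the robot, y to its left, z up, the work surface at z = 0. Lengths are in m, angles in rad, forces in N, time in s.
With the tool pointing down it reaches from about 0.425 to 0.925 m from the base axis. Payload 6.8 kg.
Tool frame: the origin (TCP) lies on the front face of the gripper's body, between the roots of the fingers; the fingertips stand 73 mm ahead of it and the grasp point (between the pads) lies 54 mm ahead of it (bot.finger_overhang is the z of the fingertips in the tool frame, in m); z points along the fingers, y is the line along which they close (so a half turn about z gives the same grasp; the last joint's range is limited). The gripper opens to 85 mm and grips with 20 to 120 N. Pads are 22 mm wide; open, the fingers measure 114 mm over their backs; the gripper's body (76 mm by 85 mm) begins 54 mm behind the grasp point. The pads swing forward as they close: fully open they stand 13 mm farther back than shut.
Start: joints at [-1.232, 0.477, 0.022, 1.555, -0.011, 1.109, -0.083], TCP at [0.292, 0.609, 0.304] pointing down, gripper open.
Joint ranges: [-2.96, 2.96], [-0.34, 2.1], [-1.41, 1.46], [0.24, 2.44], [-1.37, 4.51], [0.17, 1.92], [-2.96, 2.96]. Speed limits (rad/s): [2.39, 2.39, 3.14, 3.14, 3.14, 3.14, 3.14].

INTERFACE

Orientations are given as a unit quaternion [w, x, y, z].
In Python, from station import bot gives the robot as it stands.
- The arm moves only by the tool servo_tool, never from a script. Its argument "motion" is one flat list of numbers, 7 for each row, row after row: the shift along the tool's x, y, z as a fraction of full scale, then the turn, a rotation vector about the tool's x, y, z as a fraction of full scale, then the closure, from 0 (fully open) to 1 (shut). In form: [tx, ty, tz, ax, ay, az, gripper, tx, ty, tz, ax, ay, az, gripper, ...]. A call has 1 to 5 rows; each row shifts and turns the commanded pose from where the row before left it, along the tool's axes as they then stand; what a row does not reach is not made up. Full scale, the value 1, is 0.02 m for a shift and 0.15 rad for a turn. A row lasts 1/8 s, in which the tool goes at most 62.5 mm and 10.7 degrees, less where a joint would pass 70% of its speed; a pose out of reach is approached as far as the arm can. A call with a number of a shift or a turn outside -1 to 1 is refused whole. A call with a gripper value outside its range is refused whole. The fingers move at their own pace and stop on an object; "grip_force" is the grip in N (left out, the last holds). Time passes only in rows, so rows that do not move let the fingers close. It gives the time, the measured TCP pose, the force, the opening and the grip force at its end, in the units of the state.
- bot.get_obs(): the state, without advancing time (a new reading comes with each control period).
- bot.read_camera(name): name is "side" or "top" or "wrist"; returns the picture (384x512x3 uint8, red, green, blue); there is no depth.
- bot.get_calibration(name): a dict with "mtx" (3x3 intrinsics, pixels), "rvec" (rotation vector, rad) and "tvec" (3), from world to camera coordinates, as OpenCV has them. Camera axes: x right, y down, z forward; pixel columns grow to the right and rows downward; lengths in m; the calibration is good to about 2 mm. A picture is of the moment at which its call begins: read the wrist's pose just before it. get_calibration takes no time and is no camera call; for the wrist camera it gives the pose at the moment of the call.
- bot.hand_in(): hands the job in; it is judged then, once.
Trained networks look in the newest picture that a camera, given by its name, has taken for a name from the list of things; names that differ only in an ending like _2 or _b are one class to them, and where a whole thing is asked for, a point or a joint stands for the part that bears it (a point fixed in the world has none). Each returns a list of dicts, best first, with "p" (0 to 1); they miss things now and then, are a little off and sometimes report something else, mostly with a low value. They report only what shows in the picture. A call takes as long as a camera call.
- bot.boxes_of(camera, name): "uv" ([column, row] in pixels, amid what is visible of it).
The state is a dict: "t": time; "q": joint angles; "joint_vel": joint speeds; "joint_torque": joint torques, N m; "eef_pos": TCP position; "tool_rot": TCP orientation; "contact_force": force on the tool from outside, world axes, zero at the start; "torque": the same for the moment, N m; "gripper_width": opening from 0.0 (shut) to 1.0 (fully open); "grasp_force": force on a finger pad.
Only numpy, scipy, OpenCV 4.12 (cv2) and the standard library are available. Lean on these libraries where they do the work, as an engineer would, in place of code of your own. Each camera call takes 0.05 s, during which the arm holds its last target. There are 200 camera calls.

TASK

The small white carton of cover glasses is kept in the wooden slide-lid box whose lid has a straight bar grip (not the smaller box with the round knob). Pull that lid along its grooves until it is right out of the box and lay it flat on the worktop, bar up; then lift out the carton, lower it into the steel tray, not dropping it, and leave it lying flat in there the way up it was.

Things in the scene. Friction and masses are not known exactly. Their poses are not given: they have to be found in the camera images.
- slide_box: Fixed wood box, 120 (x) x 104 (y) mm. Origin: centre of underside. The lid exits to -x, towards the robot and to its right. Cavity 104 x 80 mm, floor at z 6 mm. Lid rides at z 40 mm in grooves in both long sides, under 4 mm lips (top z 51.5) 6 mm over it; play 2.5 mm up and to each side. End walls: -x 40 mm high (lid passes over), +x 45 (stop). Knob box: smaller, 96 x 84 mm.
- box_lid: Loose wooden lid, plate 110 (x) x 91 (y) x 5 mm, 0.1 kg, slides with light friction. Origin: centre of underside; z up, axes as the box's; shut, it is at box x -5, z 40 mm. Bar grip on top at lid x +20, y 0: 12 mm thick (x), 54 mm long (y), from z 5 to 33 mm; pinch across the 12 mm. Clear of the box after 110 mm along box -x; the worktop there is free to lay it on.
- carton: White card carton 40 (x) x 62 (y) x 28 mm high, about 50 g, loose on the floor of the slide box, hidden by the lid at first, its long side across the box. Origin: centre of underside, z up. With the lid off it has at least 25 mm free on either side along the box's x for the fingers.
- tray: Shallow open steel tray, fixed, 130 (x) x 100 (y) x 14 mm high, walls and floor 3 mm thick. Origin: centre of underside, on the worktop; its x axis points away from the robot and to its left. The carton fits in with its long side along the tray's y. Tray, slide box and knob box stand in a row across the worktop, in any order, about 0.2 m apart.

How it is judged:
On the way, in this order (a step that is already met when the one before it is completed fails the run):
1. the lid is slid more than half way out, still in its grooves (x of box_lid in the frame of slide_box between -0.108 and -0.06 m and y of box_lid in the frame of slide_box between -0.008 and 0.008 m and z of box_lid in the frame of slide_box between 0.034 and 0.048 m), for 0.05 s.
2. the lid lies flat on the worktop, bar up (height (world z) of box_lid below 0.01 m and angle between box_lid's own z axis and vertical below 0.15 rad and contact force between the fingers and box_lid below 0.2 N), for 0.2 s.
3. the carton is lowered into the tray in the gripper, to within 25 mm of the tray's floor before it is let go (height (world z) of carton below 0.028 m and contact force between the fingers and carton above 0.5 N and x of carton in the frame of tray between -0.045 and 0.045 m and y of carton in the frame of tray between -0.03 and 0.03 m), for 0.05 s.
At the end, for the whole second after the job is handed in: The lid rests on the worktop out of the box, bar up, underside under 10 mm up, level to 0.15 rad. The carton rests on the tray's floor, underside under 8 mm above the worktop, upright to 0.15 rad, its centre within 45 mm (tray x) and 30 mm (tray y) of the tray's centre (height (world z) of box_lid below 0.01 m and angle between each of box_lid, carton's own z axis and vertical below 0.15 rad and linear speed of each of box_lid, carton below 0.02 m/s and height (world z) of carton below 0.008 m and x of carton in the frame of tray between -0.045 and 0.045 m and y of carton in the frame of tray between -0.03 and 0.03 m); the robot touches nothing.
It also fails if it takes over 51 s, if anything falls off the work surface, if the arm or the gripper's body presses on something with over 40 N, if the wrist force passes 120 N, or if a joint passes its speed limit or range.

## Working session

There is one attempt and no reset: what is moved stays moved. The work goes in short steps, Python scripts to look and compute and a tool call to move; the robot and the scene stay as the last step left them, time stands still between calls to the robot, and variables do not carry over. Pictures are saved under pics/ and viewed, at most 10 in all, crops included, and the job is handed in when it is done.

Besides the shell and the picture viewer there is one more tool, called in YAML: its name, and indented under it one key for each argument. servo_tool: Moves the arm, as the interface text tells. Shift numbers are shares of 0.02 m and turn numbers shares of 0.15 rad, none past 1 either way. Its arguments: {"type":"object","properties":{"motion":{"type":"array","items":{"type":"number","minimum":-1,"maximum":1}},"grip_force":{"type":"number"}},"required":["motion"]}

```bash
mkdir -p pics; python3 - <<'E'
from station import bot
import cv2,numpy as np
for c in("top","side"):
    im=bot.read_camera(c); cv2.imwrite(f"pics/{c}0.png",im[...,::-1])
    for n in("slide_box","box_lid","tray"): print(c,n,bot.boxes_of(c,n)[:3])
    k=bot.get_calibration(c); print({a:np.round(b,4).tolist() for a,b in k.items()})
o=bot.get_obs();print(o)
a=cv2.imread("pics/top0.png");cv2.imwrite("pics/t.png",a)
E
```

```text
top slide_box [{'uv': [314.8, 191.6], 'p': 0.94}]
top box_lid [{'uv': [333.6, 185.8], 'p': 0.93}]
top tray [{'uv': [159.3, 180.7], 'p': 0.91}]
{'mtx': [[374.7173, 0.0, 250.5785], [0.0, 374.7173, 182.1197], [0.0, 0.0, 1.0]], 'rvec': [2.2254, -2.1793, 0.0802], 'tvec': [-0.0191, 0.5093, 0.875]}
side slide_box [{'uv': [154.6, 156.3], 'p': 0.56}]
side box_lid [{'uv': [150.2, 133.9], 'p': 0.81}]
side tray []
{'mtx': [[488.3635, 0.0, 243.5691], [0.0, 488.3635, 185.946], [0.0, 0.0, 1.0]], 'rvec': [1.3199, 2.4073, -0.7505], 'tvec': [0.2585, -0.3397, 1.2009]}
{'t': 0.4, 'q': array([-1.23208431,  0.47712783,  0.0223835 ,  1.55552383, -0.01148326,
        1.10929747, -0.08308122]), 'joint_vel': array([ 0.00062865,  0.00046838,  0.00055959,  0.00114841,  0.00300378,
       -0.00053285,  0.00082229]), 'joint_torque': array([-2.66118332e-03, -5.95632863e+01,  1.60343729e+00, -2.81122237e+01,
        1.23208581e-02,  3.89692970e-03,  2.36160480e-05]), 'eef_pos': array([0.29163986, 0.60870166, 0.30376943]), 'tool_rot': array([-1.70554964e-05,  2.21543239e-01,  9.75150542e-01, -1.12717039e-04]), 'contact_force': array([ 0.31378381, -0.04296105, -0.19228063]), 'torque': array([0.03408593, 0.02519038, 0.0629224 ]), 'grasp_force': 0.0, 'gripper_width': 0.9992150223540638}
```

View pics/top0.png

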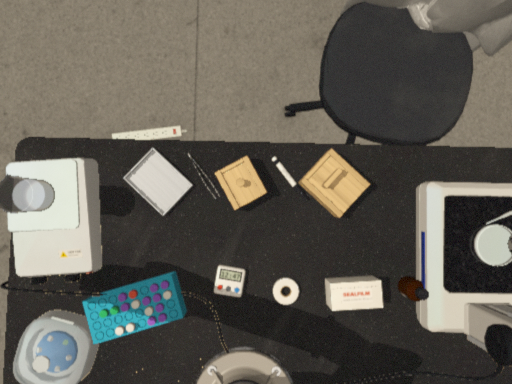

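```bash
python3 - <<'E'
import cv2,numpy as np
a=cv2.imread("pics/top0.png")
b=np.hstack([cv2.resize(a[135:230,110:205],(400,400),interpolation=3),cv2.resize(a[135:230,290:385],(400,400),interpolation=3)])
cv2.imwrite("pics/crop.png",b)
E
cat > h.py <<'E'
from station import bot
import cv2,numpy as np
from scipy.spatial.transform import Rotation as R
def ray(c,uv,z,k=None):
    k=k or bot.get_calibration(c); Rm=cv2.Rodrigues(np.array(k["rvec"],float))[0]; t=np.array(k["tvec"],float).ravel()
    d=Rm.T@np.linalg.inv(k["mtx"])@np.array([*uv,1.]); o=-Rm.T@t
    return o+d*(z-o[2])/d[2]
def proj(c,P,k=None):
    k=k or bot.get_calibration(c)
    return cv2.projectPoints(np.array(P,float).reshape(-1,3),np.array(k["rvec"],float),np.array(k["tvec"],float),np.array(k["mtx"],float),None)[0].reshape(-1,2)
def tool(p,yaw=None):
    """shift (in units of 0.02 m) in tool axes from current TCP to p; plus turn units"""
    o=bot.get_obs(); q=o["tool_rot"]; r=R.from_quat([q[1],q[2],q[3],q[0]])
    s=r.inv().apply(np.array(p)-o["eef_pos"])/0.02
    return s.round(2), r.as_matrix().round(3).tolist()
E
python3 -c "
from h import *
for uv in [(335,184),(242,182),(157,181)]: print(ray('top',uv,0.05))"
```

```text
[ 0.50743321 -0.20085357  0.05      ]
[0.50745339 0.01168809 0.05      ]
[0.50559301 0.20426827 0.05      ]
```

View pics/crop.png

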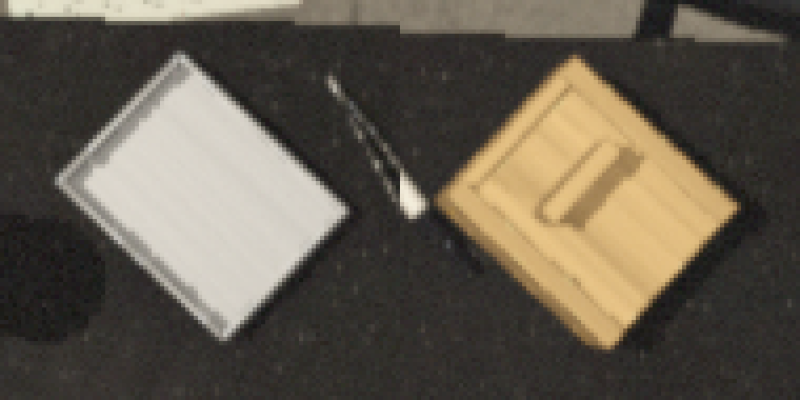

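```bash
python3 - <<'E'
from h import *
from scipy.optimize import least_squares
s=95/400
def fit(uv,loc,x0):
    f=lambda v:(proj('top',[[v[0]+np.cos(v[2])*l[0]-np.sin(v[2])*l[1],v[1]+np.sin(v[2])*l[0]+np.cos(v[2])*l[1],l[2]] for l in loc],k)-uv).ravel()
    r=least_squares(f,x0); print(r.x.round(4),np.rad2deg(r.x[2]),f(r.x).round(1))
k=bot.get_calibration('top')
t=np.array([(180,52),(57,180),(350,210),(223,340)])*s+[110,135]
fit(t,[(.065,-.05,.014),(.065,.05,.014),(-.065,-.05,.014),(-.065,.05,.014)],[.5,.2,.8])
b=(np.array([(572,57),(438,200),(738,207)])-[400,0])*s+[290,135]
fit(b,[(.06,-.052,.0515),(.06,.052,.0515),(-.06,-.052,.0515)],[.5,-.2,.8])
# bar end tops
g=(np.array([(617,145),(545,212)])-[400,0])*s+[290,135]
for p in g: print(ray('top',p,.073,k))
o=bot.get_obs()['tool_rot'];print(R.from_quat([o[1],o[2],o[3],o[0]]).as_matrix().round(3))
E
```

```text
[0.5067 0.21   0.8353] 47.85882033977063 [ 0.3 -0.1 -0.1  0.1 -0.4 -0.   0.2 -0. ]
[ 0.5092 -0.2002  0.8493] 48.65954423675306 [-0.3  0.3  1.1 -0.3 -0.8  0. ]
[ 0.53899101 -0.20960668  0.073     ]
[ 0.50266831 -0.17169093  0.073     ]
[[-0.902  0.432 -0.   ]
 [ 0.432  0.902 -0.   ]
 [-0.    -0.    -1.   ]]
```

View pics/side0.png

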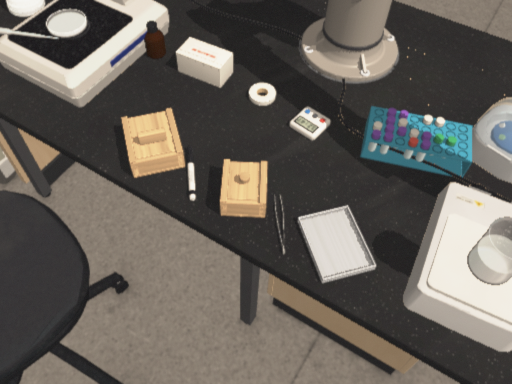

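The side view shows the bar-grip box at about (152,140), with only low objects along the route to it. The knob box is at (245,188) and the tray at (337,243).

servo_tool:
  motion: [-0.88, -1, 0, 0, 0, 0, 0, -0.88, -1, 0, 0, 0, 0, 0, -0.88, -1, 0, 0, 0, 0, 0, -0.88, -1, 0, 0, 0, 0, 0, -0.88, -1, 0, 0, 0, 0, 0]
  grip_force: 40

```text
t: 1.02
eef_pos: [0.328, 0.4797, 0.304]
tool_rot: [0.0, 0.222, 0.975, 0.0]
contact_force: [0.2, 1.1, 0.6]
gripper_width: 1.004
grasp_force: 0.0
```

servo_tool:
  motion: [-0.88, -1, 0, 0, 0, 0, 0, -0.88, -1, 0, 0, 0, 0, 0, -0.88, -1, 0, 0, 0, 0, 0, -0.88, -1, 0, 0, 0, 0, 0, -0.88, -1, 0, 0, 0, 0, 0]

```text
t: 1.65
eef_pos: [0.3643, 0.3511, 0.304]
tool_rot: [0.0, 0.222, 0.975, 0.0]
contact_force: [-0.2, 0.5, 0.5]
gripper_width: 0.998
grasp_force: 0.0
```

servo_tool:
  motion: [-0.88, -1, 0, 0, 0, 0, 0, -0.88, -1, 0, 0, 0, 0, 0, -0.88, -1, 0, 0, 0, 0, 0, -0.88, -1, 0, 0, 0, 0, 0, -0.88, -1, 0, 0, 0, 0, 0]

```text
t: 2.28
eef_pos: [0.4003, 0.2229, 0.304]
tool_rot: [0.0, 0.222, 0.975, 0.0]
contact_force: [0.5, -0.4, 0.1]
gripper_width: 1.001
grasp_force: 0.0
```

servo_tool:
  motion: [-0.88, -1, 0, 0, 0, 0, 0, -0.88, -1, 0, 0, 0, 0, 0, -0.88, -1, 0, 0, 0, 0, 0, -0.88, -1, 0, 0, 0, 0, 0, -0.88, -1, 0, 0, 0, 0, 0]

```text
t: 2.9
eef_pos: [0.4363, 0.0947, 0.3041]
tool_rot: [0.0, 0.222, 0.975, 0.0]
contact_force: [0.1, -0.0, -0.4]
gripper_width: 0.999
grasp_force: 0.0
```

servo_tool:
  motion: [-0.88, -1, 0, 0, 0, 0, 0, -0.88, -1, 0, 0, 0, 0, 0, -0.88, -1, 0, 0, 0, 0, 0, -0.88, -1, 0, 0, 0, 0, 0, -0.88, -1, 0, 0, 0, 0, 0]

```text
t: 3.52
eef_pos: [0.4724, -0.0334, 0.3041]
tool_rot: [0.0, 0.222, 0.975, 0.0]
contact_force: [-0.1, 0.1, 0.3]
gripper_width: 1.002
grasp_force: 0.0
```

servo_tool:
  motion: [-0.88, -1, 0, 0, 0, 0, 0, -0.88, -1, 0.5, 0, 0, 0, 0, -0.88, -1, 0.5, 0, 0, 0, 0, -0.88, -1, 0.5, 0, 0, 0.93, 0, 0, 0, 0.5, 0, 0, 0.93, 0]

```text
t: 4.15
eef_pos: [0.5012, -0.1375, 0.2638]
tool_rot: [0.001, 0.359, 0.933, -0.0]
contact_force: [-1.0, 0.3, -0.9]
gripper_width: 0.997
grasp_force: 0.0
```

```bash
python3 - <<'E'
from h import *
k=bot.get_calibration('wrist')
im=bot.read_camera('wrist'); cv2.imwrite('pics/w1.png',im[...,::-1])
print({a:np.round(b,3).tolist() for a,b in k.items()}); print(bot.boxes_of('wrist','box_lid'))
np.save('k1.npy',k,allow_pickle=True)
print(tool([.519,-.19,.2])); 
c,s=np.cos(.847),np.sin(.847)
print(proj('wrist',[[.509+c*a-s*b,-.2+s*a+c*b,z] for a,b,z in[(.06,.052,.0515),(.06,-.052,.0515),(-.06,.052,.0515),(-.06,-.052,.0515),(.015,.027,.073),(.015,-.027,.073)]],k).round())
E
```

```text
{'mtx': [[343.831, 0.0, 259.261], [0.0, 343.831, 190.015], [0.0, 0.0, 1.0]], 'rvec': [-2.606, -1.16, -0.184], 'tvec': [-0.234, -0.471, 0.2]}
[{'uv': [207.6, 226.1], 'p': 0.72}]
(array([-2.51, -1.42,  3.15]), [[-0.747, 0.665, -0.002], [0.665, 0.747, -0.0], [0.001, -0.001, -1.0]])
[[280. 169.]
 [279. 276.]
 [139. 170.]
 [152. 277.]
 [226. 206.]
 [229. 265.]]
```

View pics/w1.png

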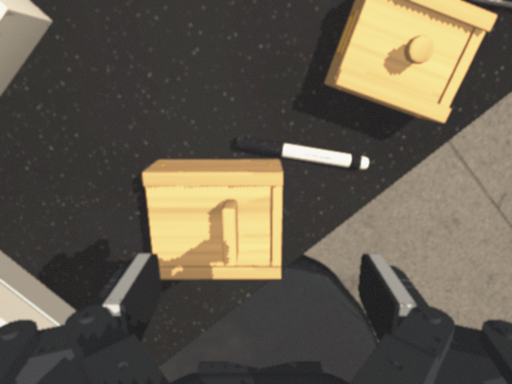

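The wrist picture shows the box's top face at about (143–283, 172–279), and the bar runs from (229,201) to (230,265). That is about 2.5 mm along box +x from where I predicted, so I'm correcting the grasp.

servo_tool:
  motion: [-0.5, -0.25, 1, 0, 0, 0, 0.3, -0.5, -0.25, 1, 0, 0, 0, 0.3, -0.5, -0.25, 1, 0, 0, 0, 0.3, -0.5, -0.25, 1, 0, 0, 0, 0.3, -0.48, -0.24, 1, 0, 0, 0, 0.3]

```text
t: 4.88
eef_pos: [0.5224, -0.1862, 0.1638]
tool_rot: [0.0, 0.353, 0.936, 0.0]
contact_force: [0.5, 0.1, 0.2]
gripper_width: 0.702
grasp_force: 0.0
```

servo_tool:
  motion: [0, 0, 1, 0, 0, 0, 0.3, 0, 0, 0.6, 0, 0, 0, 0.3, 0, 0, 0.3, 0, 0, 0, 0.3]

```text
t: 5.25
eef_pos: [0.522, -0.1859, 0.1257]
tool_rot: [-0.0, 0.354, 0.935, 0.0]
contact_force: [-0.0, -0.1, 0.2]
gripper_width: 0.699
grasp_force: 0.0
```

servo_tool:
  motion: [0, 0, 0, 0, 0, 0, 1, 0, 0, 0, 0, 0, 0, 1, 0, 0, 0, 0, 0, 0, 1, 0, 0, 0, 0, 0, 0, 1, 0, 0, 0, 0, 0, 0, 1]

```text
t: 5.88
eef_pos: [0.5217, -0.1873, 0.1266]
tool_rot: [0.0, 0.355, 0.935, -0.0]
contact_force: [-3.3, -2.4, 6.2]
gripper_width: 0.132
grasp_force: 40.2
```

servo_tool:
  motion: [0, -0.2, -0.06, 0, 0, 0, 1, 0, -0.6, 0, 0, 0, 0, 1, 0, -1, 0, 0, 0, 0, 1, 0, -1, 0, 0, 0, 0, 1, 0, -1, 0, 0, 0, 0, 1]

```text
t: 6.5
eef_pos: [0.4701, -0.2447, 0.1271]
tool_rot: [-0.0, 0.356, 0.935, -0.0]
contact_force: [-1.0, 0.5, -0.7]
gripper_width: 0.13
grasp_force: 39.1
```

servo_tool:
  motion: [0, -0.2, 0, 0, 0, 0, 1, 0, 0, 0, 0, 0, 0, 1]

```text
t: 6.75
eef_pos: [0.4688, -0.2463, 0.1271]
tool_rot: [0.0, 0.355, 0.935, 0.0]
contact_force: [-0.7, 0.6, -0.5]
gripper_width: 0.133
grasp_force: 39.1
```

servo_tool:
  motion: [0, -0.8, 0, 0, 0, 0, 1, 0, -0.8, 0, 0, 0, 0, 1, 0, -0.6, 0, 0, 0, 0, 1, 0, 0, 0, 0, 0, 0, 1]

```text
t: 7.25
eef_pos: [0.4386, -0.2802, 0.1271]
tool_rot: [-0.0, 0.356, 0.934, -0.0]
contact_force: [-0.2, 0.3, -0.4]
gripper_width: 0.126
grasp_force: 39.2
```

```bash
python3 - <<'E'
from h import *
o=bot.get_obs();print(o['eef_pos'],o['contact_force'])
for uv in[(418,190),(417,260)]: print(ray('top',uv,0),ray('top',uv,.06))
im=bot.read_camera('top')[...,::-1]; cv2.imwrite('pics/t2.png',cv2.resize(im[130:290,270:470],(750,600)))
E
```

```text
[ 0.4385726  -0.28021449  0.12714153] [-0.19264076  0.31669527 -0.3656005 ]
[ 0.49990359 -0.41551985  0.        ] [ 0.49730462 -0.38739155  0.06      ]
[ 0.33154513 -0.41240562  0.        ] [ 0.34015021 -0.38448456  0.06      ]
```

View pics/t2.png

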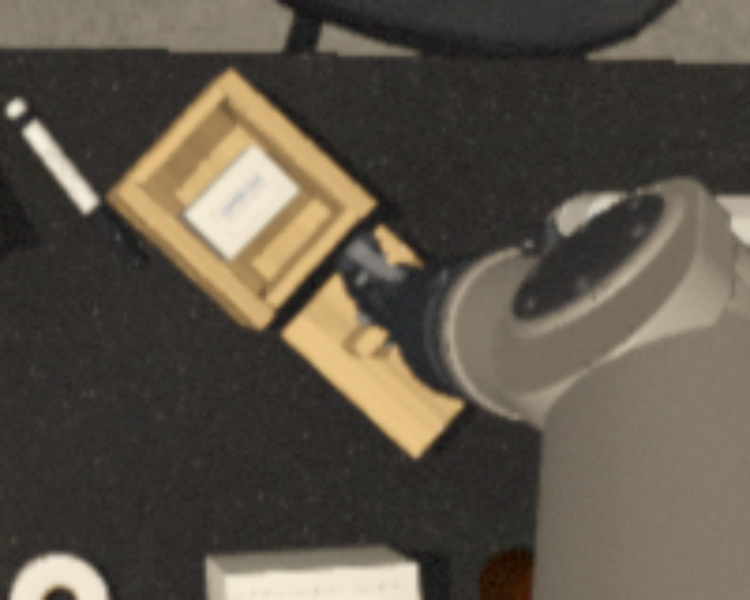

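The lid is clear of the box, with a visible gap. The carton shows at about crop (242,202), near the box centre and lying across it.

servo_tool:
  motion: [0, -0.1, 0.7, 0, 0, 0, 1, 0, 0, 0.7, 0, 0, 0, 1, 0, 0, 0.4, 0, 0, 0, 1, 0, 0, 0.1, 0, 0, 0, 1]

```text
t: 7.8
eef_pos: [0.438, -0.2802, 0.0881]
tool_rot: [-0.001, 0.355, 0.935, 0.0]
contact_force: [-0.0, -0.0, -1.0]
gripper_width: 0.126
grasp_force: 39.2
```

servo_tool:
  motion: [0, 0, 0.05, 0, 0, 0, 1, 0, 0, 0, 0, 0, 0, 1]

```text
t: 8.05
eef_pos: [0.4385, -0.2807, 0.0883]
tool_rot: [0.0, 0.355, 0.935, -0.0]
contact_force: [0.6, 0.1, -0.6]
gripper_width: 0.132
grasp_force: 39.2
```

servo_tool:
  motion: [0, 0, 0.06, 0, 0, 0, 1, 0, 0, 0.06, 0, 0, 0, 1, 0, 0, 0, 0, 0, 0, 1]

```text
t: 8.43
eef_pos: [0.4385, -0.2806, 0.0866]
tool_rot: [0.0, 0.355, 0.935, 0.0]
contact_force: [-2.9, 2.0, 10.3]
gripper_width: 0.129
grasp_force: 40.7
```

Contact: the lid is down. I'll open the fingers partway and rise.

servo_tool:
  motion: [0, 0, 0, 0, 0, 0, 0.65, 0, 0, 0, 0, 0, 0, 0.65, 0, 0, 0, 0, 0, 0, 0.65, 0, 0, -0.4, 0, 0, 0, 0.65, 0, 0, -1, 0, 0, 0, 0.65]

```text
t: 9.05
eef_pos: [0.4378, -0.2804, 0.1137]
tool_rot: [-0.001, 0.355, 0.935, 0.0]
contact_force: [0.4, -0.1, -0.0]
gripper_width: 0.346
grasp_force: 0.0
```

servo_tool:
  motion: [0, 0, -1, 0, 0, 0, 0.5, 0, 0, -1, 0, 0, 0, 0, 0, 0, -1, 0, 0, 0, 0, 0, 0.5, -1, 0, 0, 0, 0, 0, 1, -1, 0, 0, 0, 0]

```text
t: 9.68
eef_pos: [0.4578, -0.2586, 0.2149]
tool_rot: [0.0, 0.356, 0.934, -0.0]
contact_force: [-0.0, 0.9, -0.2]
gripper_width: 0.997
grasp_force: 0.0
```

```bash
python3 - <<'E'
from h import *
k=bot.get_calibration('wrist')
im=bot.read_camera('wrist'); cv2.imwrite('pics/w2.png',im[...,::-1])
o=bot.get_obs();print(o['t'],o['eef_pos'])
for u in bot.boxes_of('wrist','carton'): print(u,ray('wrist',u['uv'],.034,k))
for u in bot.boxes_of('wrist','box_lid'): print('lid',u,ray('wrist',u['uv'],.005,k))
c,s=np.cos(.847),np.sin(.847)
print(proj('wrist',[[.511+c*a-s*b,-.198+s*a+c*b,z] for a,b,z in[(.06,.052,.0515),(.06,-.052,.0515),(-.06,.052,.0515),(-.06,-.052,.0515)]],k).round())
np.savez('k2.npz',**k)
E
```

```text
9.725 [ 0.46134013 -0.2564723   0.21704769]
{'uv': [355.1, 182.1], 'p': 0.68} [ 0.5045729  -0.20190861  0.034     ]
lid {'uv': [201.1, 174.6], 'p': 0.56} [ 0.42480772 -0.29447423  0.005     ]
[[468. 118.]
 [443. 257.]
 [289. 118.]
 [286. 257.]]
```

View pics/w2.png

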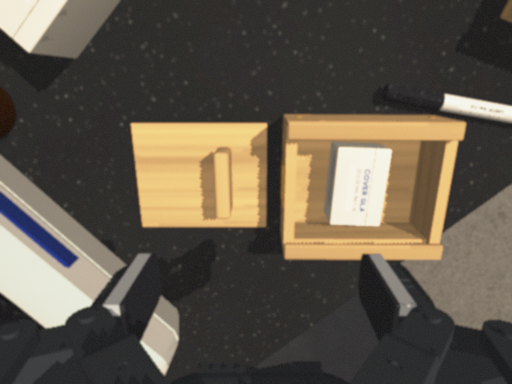

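The lid lies flat beside the box with its bar up. The carton's top face has corners at about (336,147), (391,148), (384,226) and (330,225).

```bash
python3 - <<'E'
from h import *
k=dict(np.load('k2.npz'))
P=np.array([ray('wrist',u,.034,k) for u in[(336,147),(391,148),(384,226),(330,225)]])
c=P.mean(0);print(P.round(4),c)
for a,b in((0,1),(3,2),(3,0),(2,1)):
    d=P[b]-P[a];print(np.hypot(*d[:2]),np.rad2deg(np.arctan2(d[1],d[0])))
r=R.from_rotvec([0,0,.847]).inv();print(r.apply(c-[.511,-.198,0]))
print(tool([c[0],c[1],.2]),tool([.507,.21,.2])[0])
E
```

```text
[[ 0.4735 -0.1962  0.034 ]
 [ 0.5011 -0.1663  0.034 ]
 [ 0.5491 -0.2066  0.034 ]
 [ 0.5199 -0.2382  0.034 ]] [ 0.51088346 -0.2018074   0.034     ]
0.04075226578914582 47.2906657210355
0.04302121644712333 47.16972633727709
0.06254899440800772 137.89066297267314
0.06270457876097585 139.96327933325196
[-0.00293006 -0.00243407  0.034     ]
(array([-0.08,  3.8 ,  0.74]), [[-0.749, 0.662, 0.002], [0.662, 0.749, -0.0], [-0.002, 0.001, -1.0]]) [13.69 19.1   0.73]
```

servo_tool:
  motion: [0, 0.8, 0.5, 0, 0, 0, 0.36, 0, 0.8, 0.5, 0, 0, 0, 0.36, -0.08, 0.8, 0.5, 0, 0, 0, 0.36, 0, 0.8, 0.5, 0, 0, 0, 0.36, 0, 0.6, 0.5, 0, 0, 0, 0.36]

```text
t: 10.45
eef_pos: [0.5107, -0.2012, 0.1626]
tool_rot: [-0.0, 0.355, 0.935, -0.0]
contact_force: [-0.4, -0.8, 0.2]
gripper_width: 0.638
grasp_force: 0.0
```

servo_tool:
  motion: [0, 0, 0, 0, 0, 0, 0.36, 0, 0, 0.4, 0, 0, 0, 0.36]

```text
t: 10.7
eef_pos: [0.51, -0.203, 0.156]
tool_rot: [0.001, 0.355, 0.935, -0.0]
contact_force: [0.5, -1.0, 0.1]
gripper_width: 0.638
grasp_force: 0.0
```

servo_tool:
  motion: [0, 0.05, 1, 0, 0, 0, 0.36, 0, 0, 1, 0, 0, 0, 0.36, 0, 0, 0.9, 0, 0, 0, 0.36, 0, 0, 0.6, 0, 0, 0, 0.36, 0, 0, 0.1, 0, 0, 0, 0.36]

```text
t: 11.32
eef_pos: [0.5101, -0.2017, 0.083]
tool_rot: [-0.001, 0.355, 0.935, -0.0]
contact_force: [0.6, 0.4, 0.6]
gripper_width: 0.638
grasp_force: 0.0
```

servo_tool:
  motion: [0, 0, 0, 0, 0, 0, 0.8, 0, 0, 0, 0, 0, 0, 0.8, 0, 0, 0, 0, 0, 0, 0.8, 0, 0, 0, 0, 0, 0, 0.8]
  grip_force: 25

```text
t: 11.82
eef_pos: [0.5107, -0.2015, 0.084]
tool_rot: [0.0, 0.355, 0.935, 0.0]
contact_force: [0.1, 0.2, 2.0]
gripper_width: 0.462
grasp_force: 25.7
```

servo_tool:
  motion: [0, 0, -0.3, 0, 0, 0, 0.8, 0, 0, -0.7, 0, 0, 0, 0.8, 0, 0, -1, 0, 0, 0, 0.8, 0, 0, -1, 0, 0, 0, 0.8, 0, 0, -1, 0, 0, 0, 0.8]

```text
t: 12.45
eef_pos: [0.5106, -0.2017, 0.1653]
tool_rot: [0.0, 0.355, 0.935, 0.0]
contact_force: [0.8, -0.1, -0.7]
gripper_width: 0.464
grasp_force: 25.5
```

servo_tool:
  motion: [0, 0, -1, 0, 0, 0, 0.8, 0, 0, -1, 0, 0, 0, 0.8, 0.5, 0.5, -0.7, 0, 0, 0, 0.8, 0.8, 0.9, -0.3, 0, 0, 0, 0.8, 0.9, 1, 0, 0, 0, 0, 0.8]

```text
t: 13.08
eef_pos: [0.5097, -0.1363, 0.2253]
tool_rot: [0.001, 0.356, 0.935, 0.0]
contact_force: [-1.0, 0.1, -0.7]
gripper_width: 0.464
grasp_force: 25.5
```

servo_tool:
  motion: [0.9, 1, 0, 0, 0, 0, 0.8, 0.9, 1, 0, 0, 0, 0, 0.8, 0.9, 1, 0, 0, 0, 0, 0.8, 0.9, 1, 0, 0, 0, 0, 0.8, 0.9, 1, 0, 0, 0, 0, 0.8]

```text
t: 13.7
eef_pos: [0.5085, -0.0013, 0.2246]
tool_rot: [0.0, 0.355, 0.935, 0.0]
contact_force: [0.5, 0.1, -0.9]
gripper_width: 0.467
grasp_force: 25.5
```

servo_tool:
  motion: [0.9, 1, 0, 0, 0, 0, 0.8, 0.9, 1, 0, 0, 0, 0, 0.8, 0.9, 1, 0, 0, 0, 0, 0.8, 0.9, 1, 0, 0, 0, 0, 0.8, 0.9, 1, 0, 0, 0, 0, 0.8]

```text
t: 14.32
eef_pos: [0.5076, 0.1333, 0.2247]
tool_rot: [0.0, 0.355, 0.935, 0.0]
contact_force: [-0.5, 0.5, -0.2]
gripper_width: 0.465
grasp_force: 25.5
```

servo_tool:
  motion: [0.9, 1, 0, 0, 0, 0, 0.8, 0.9, 1, 0, 0, 0, 0, 0.8, 0.6, 0.6, 0, 0, 0, 0, 0.8, 0, 0, 0, 0, 0, 0, 0.8]

```text
t: 14.82
eef_pos: [0.506, 0.2043, 0.224]
tool_rot: [0.0, 0.354, 0.935, 0.0]
contact_force: [0.4, -0.9, 0.6]
gripper_width: 0.462
grasp_force: 25.5
```

```bash
python3 - <<'E'
from h import *
k=bot.get_calibration('wrist')
im=bot.read_camera('wrist'); cv2.imwrite('pics/w3.png',im[...,::-1])
o=bot.get_obs();print(o['t'],o['eef_pos'],o['gripper_width'])
for n,z in(('tray',.007),('carton',.16)):
  for u in bot.boxes_of('wrist',n): print(n,u,ray('wrist',u['uv'],z,k))
print(tool([.507,.21,.081])[0])
E
```

```text
14.875 [0.50618241 0.2029746  0.22395467] 0.4666594651564884
tray {'uv': [275.1, 152.7], 'p': 0.69} [0.50166823 0.22681563 0.007     ]
carton {'uv': [259.8, 263.8], 'p': 0.78} [0.50662687 0.20439754 0.16      ]
[0.25 0.33 7.14]
```

View pics/w3.png

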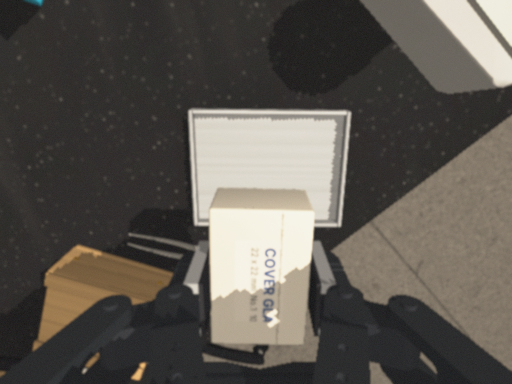

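Carton held upright; tray rim corners are at about (189,110), (350,110), (342,227) and (195,227).

```bash
python3 - <<'E'
from h import *
P=np.array([ray('wrist',u,.014) for u in[(189,110),(350,110),(342,227),(195,227)]])
print(P.round(4),P.mean(0)); m=P.mean(0); print(tool([m[0],m[1],.081])[0])
d=P[1]-P[0];print(np.hypot(*d[:2]),np.arctan2(d[1],d[0]))
E
```

```text
[[0.4289 0.1962 0.014 ]
 [0.5142 0.2921 0.014 ]
 [0.5907 0.2255 0.014 ]
 [0.5041 0.1281 0.014 ]] [0.50948182 0.21046497 0.014     ]
[0.17 0.43 7.14]
0.12835320984359094 0.8443384922195231
```

servo_tool:
  motion: [0.2, 0.4, 0.6, 0, 0, 0, 0.8, 0, 0, 1, 0, 0, 0, 0.8, 0, 0, 1, 0, 0, 0, 0.8, 0, 0, 1, 0, 0, 0, 0.8, 0, 0, 1, 0, 0, 0, 0.8]

```text
t: 15.6
eef_pos: [0.5085, 0.2118, 0.1302]
tool_rot: [-0.0, 0.355, 0.935, -0.0]
contact_force: [0.5, 0.3, -1.4]
gripper_width: 0.47
grasp_force: 25.5
```

servo_tool:
  motion: [0, 0, 1, 0, 0, 0, 0.8, 0, 0, 0.8, 0, 0, 0, 0.8, 0, 0, 0.4, 0, 0, 0, 0.8, 0, 0, 0.2, 0, 0, 0, 0.8, 0, 0, 0, 0, 0, 0, 0.8]

```text
t: 16.23
eef_pos: [0.5087, 0.212, 0.0838]
tool_rot: [0.0, 0.355, 0.935, 0.0]
contact_force: [-0.0, -0.4, -0.4]
gripper_width: 0.469
grasp_force: 25.5
```

servo_tool:
  motion: [0, 0, 0.07, 0, 0, 0, 0.8, 0, 0, 0.06, 0, 0, 0, 0.8, 0, 0, 0, 0, 0, 0, 0.8]

```text
t: 16.6
eef_pos: [0.5086, 0.2121, 0.0812]
tool_rot: [0.0, 0.355, 0.935, 0.0]
contact_force: [0.2, 0.1, -0.3]
gripper_width: 0.466
grasp_force: 25.5
```

servo_tool:
  motion: [0, 0, 0.05, 0, 0, 0, 0.8, 0, 0, 0, 0, 0, 0, 0.8]

```text
t: 16.85
eef_pos: [0.5087, 0.212, 0.0809]
tool_rot: [-0.0, 0.355, 0.935, 0.0]
contact_force: [-3.4, -0.4, 8.5]
gripper_width: 0.464
grasp_force: 26.4
```

servo_tool:
  motion: [0, 0, 0, 0, 0, 0, 0.3, 0, 0, 0, 0, 0, 0, 0.3, 0, 0, 0, 0, 0, 0, 0.3, 0, 0, -0.4, 0, 0, 0, 0.3, 0, 0, -1, 0, 0, 0, 0.3]

```text
t: 17.48
eef_pos: [0.5081, 0.2117, 0.1081]
tool_rot: [-0.001, 0.355, 0.935, -0.001]
contact_force: [0.4, -0.2, 0.3]
gripper_width: 0.697
grasp_force: 0.0
```

servo_tool:
  motion: [0, 0, -1, 0, 0, 0, 0.3, 0, 0, -1, 0, 0, 0, 0.3, 0, 0, -1, 0, 0, 0, 0.3, 0, 0, -1, 0, 0, 0, 0.3, 0, 0, 0, 0, 0, 0, 0.3]

```text
t: 18.1
eef_pos: [0.5094, 0.2123, 0.1898]
tool_rot: [0.001, 0.355, 0.935, 0.001]
contact_force: [0.8, 0.0, 0.3]
gripper_width: 0.7
grasp_force: 0.0
```

```bash
python3 - <<'E'
from h import *
a=bot.read_camera('wrist');b=bot.read_camera('side')
cv2.imwrite('pics/f.png',np.hstack([cv2.resize(x,(400,300)) for x in(a,b)])[...,::-1])
for u in bot.boxes_of('wrist','carton'): print(u,ray('wrist',u['uv'],.031))
E
```

```text
{'uv': [256.1, 185.7], 'p': 0.58} [0.5012581  0.21529704 0.031     ]
```

View pics/f.png

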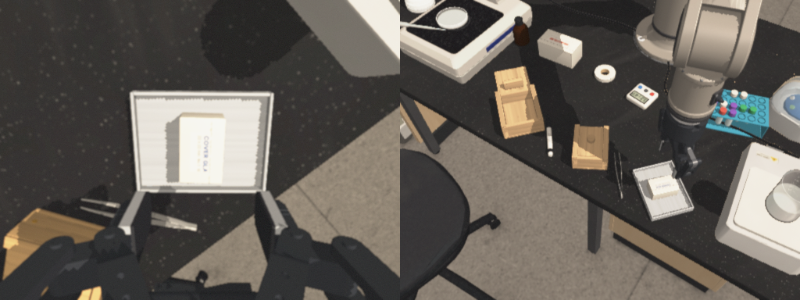

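The carton lies flat and upright near the tray's centre, at (202,150) in the left half of the picture. The lid is flat on the worktop with its bar up.

```bash
python3 -c "
from station import bot
print(bot.hand_in())"
```

```text
the job is handed in; nothing more can be done
None
```

I handed the job in at about 18 s: the last pictures show the lid flat on the worktop, bar up, and the carton upright near the middle of the tray; the hand-in call gave no verdict.

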